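Feed the reed pan on by one turn of the hand wheel

TASK

Feed the reed pan on by one step: with your fingertips against the upright red handle of the hand wheel, push the wheel round clockwise (seen from above) through exactly one full turn, until the handle stands again where it stands now. Push the handle gently without gripping it, keep your fingers off the reed pan and leave the loose things around the feed where they are.

Things in the scene. Friction and masses are not known exactly. Their poses are not given: they have to be found in the camera images.
- handwheel (a joint): angle of the hand wheel (rad) about its vertical axis; grows clockwise seen from above, one full turn is +6.283. It starts anywhere from -0.6 to 0.6 and does not stop by itself at one turn (end stops at -1.6 and 9.0). The wheel stays where it is left: friction about 0.12 N m, so some 2 to 4 N on the handle turns it
- handle: upright round red handle on the rim of the hand wheel at the end of a spoke, 18 mm in diameter, 47 mm tall, 55 mm from the wheel's axis. Origin: centre of its foot, 99 mm above the bench; its top is 146 mm above the bench, z up. It goes round with the wheel and also spins freely on its own upright pin, as crank handles do
- wheel_axis (a point): point on the vertical axis of the hand wheel, 100 mm above the bench, level with the top of the rim. The dark rim is a round bar 14 mm thick on a 55 mm radius (124 mm over all), its top 100 mm above the bench; three spokes; hub 32 mm in diameter, its brass cap 115 mm above the bench
- feed: bench feed fixed to the bench: dark steel plate 150 x 460 x 14 mm, green gearbox 100 x 100 mm and 74 mm high under the wheel, slide ways for the reed pan. Origin on the bench under the wheel's axis; the plate runs along its -y from y = +85 to -375 mm; z up. A brass sighting pointer 83 mm high stands at x 68, y -300 mm
- reed_pan: hexagonal mahogany reed pan 150 mm across flats with brass reed shoes, fixed on the aluminium carriage of the feed; its top is about 62 mm above the bench. Origin: centre of the carriage's underside, 30 mm above the bench, about 190 mm along the feed's -y from the wheel axis; one clockwise turn of the wheel moves it 16 mm farther away from the wheel
- loupe: round dark loupe with a glass top, 48 mm in diameter, 30 mm tall, loose on the bench; origin at the centre of its underside
- button: black ebony button, 18 mm in diameter, 15 mm tall, loose on the bench; origin at the centre of its underside
- reed_shoe: brass reed shoe 14 x 46 x 5 mm (long along its y), loose on the bench; origin at the centre of its underside
- jar: amber glass jar with a black cap, 48 mm in diameter, 75 mm tall, loose on the bench; origin at the centre of its underside

How it is judged:
By the outcome, as a careful person would: the job done as asked, in the order asked, and still so for the second after the job is handed in, with the robot touching nothing.
It also fails if it takes over 58 s, if anything falls off the work surface, if the arm or the gripper's body presses on something with over 40 N, if the wrist force passes 120 N, or if a joint passes its speed limit or range.

ROBOT

A 6-joint arm with a two-finger parallel gripper is mounted at the origin on the work surface. World frame = base frame: x ahead of the robot, y to its left, z up, the work surface at z = 0. Lengths are in mm, angles in rad, forces in N, time in s.
With the tool pointing down it reaches from about 275 to 1000 mm from the base axis. Payload 8.4 kg.
Tool frame: the origin (TCP) lies midway between the tips of the shut fingers; the grasp point (between the pads) lies 19 mm behind it; z points along the fingers, y is the line along which they close (so a half turn about z gives the same grasp; the last joint's range is limited). The gripper opens to 85 mm and grips with 20 to 120 N. Pads are 22 mm wide; open, the fingers measure 114 mm over their backs; the gripper's body (76 mm by 85 mm) begins 54 mm behind the grasp point. The pads swing forward as they close: fully open they stand 13 mm farther back than shut.
Start: joints at [1.244, 0.353, 1.633, -0, 1.155, -0.002], TCP at [199.448, 592.324, 207.981] pointing down, gripper open.
Joint ranges: [-2.63, 2.63], [-0.92, 2.1], [0.06, 2.66], [-1.3, 4.44], [0, 2.69], [-3.02, 3.02]. Speed limits (rad/s): [2.22, 2.22, 2.79, 3.14, 3.14, 3.14].

INTERFACE

Orientations are given as [roll, pitch, yaw] about the fixed x, y, z axes, in that order (R = Rz(yaw) Ry(pitch) Rx(roll)).
In Python, from rig import * gives the robot as it stands.
- The arm moves only by the shell command python3 -m jog 'ROWS' [FORCE]. ROWS is JSON, a list of rows, each an object of numbers: "x", "y", "z": the shift along the tool's x, y, z in cm; "spin": the turn about the tool's z in rad; "grip": the closure, from 0 (fully open) to 1 (shut). In form: [{"x": .., "y": .., "z": .., "spin": .., "grip": ..}, ...]. A call has 1 to 20 rows; each row shifts and turns the commanded pose from where the row before left it, along the tool's axes as they then stand; what a row does not reach is not made up. A row lasts 1/12 s, in which the tool goes at most 41.7 mm and 7.16 degrees, less where a joint would pass 70% of its speed; a pose out of reach is approached as far as the arm can. A call with a gripper value outside its range is refused whole. The fingers move at their own pace and stop on an object; FORCE is the grip in N (left out, the last holds). Time passes only in rows, so rows that do not move let the fingers close. It gives the time, the measured TCP pose, the force, the opening and the grip force at its end, in the units of the state.
- sense(): the state, without advancing time (a new reading comes with each control period).
- grab_frame(name): name is "scene" or "side" or "wrist"; returns a dict with "pixels" (480x640x3 uint8, blue, green, red), "camera_matrix" (3x3 intrinsics, pixels), "rvec" (rotation vector, rad) and "tvec" (3), from world to camera coordinates, as OpenCV has them; the wrist camera has in their place "T_tool_cam" (4x4, takes a point from camera to tool coordinates, whose origin is the TCP and whose axes are the flange's). Camera axes: x right, y down, z forward; pixel columns grow to the right and rows downward; lengths in mm; the calibration is good to about 2 mm. A picture is of the moment at which its call begins: read the wrist's pose just before it. There is no depth.
- sign_off(): hands the job in; it is judged then, once.
The state is a dict: "clock": time; "qpos": joint angles; "qvel": joint speeds; "joint_efforts": joint torques, N m; "eef_pos": TCP position; "tcp_rot": TCP orientation; "contact_force": force on the tool from outside, world axes, zero at the start; "wrist_torque": the same for the moment, N m; "opening": opening from 0.0 (shut) to 1.0 (fully open); "grasp_force": force on a finger pad.
Only numpy, scipy, OpenCV 4.12 (cv2) and the standard library are available. Lean on these libraries where they do the work, as an engineer would, in place of code of your own. Each camera call takes 0.05 s, during which the arm holds its last target. There are 200 camera calls.

## Working session

There is one attempt and no reset: what is moved stays moved. The work goes in short steps, Python scripts to look and compute and a shell command to move; the robot and the scene stay as the last step left them, time stands still between calls to the robot, and variables do not carry over. Pictures are saved under pics/ and viewed, at most 10 in all, crops included, and the job is handed in when it is done.

```bash
mkdir -p pics; ls
python3 - <<'E'
from rig import *
import cv2
s=sense();print({k:s[k] for k in('clock','eef_pos','tcp_rot','contact_force','opening')})
for n in('scene','side'):
    f=grab_frame(n);cv2.imwrite(f'pics/{n}0.png',f['pixels']);print(n,f['camera_matrix'],f['rvec'],f['tvec'])
f=grab_frame('wrist');cv2.imwrite('pics/wrist0.png',f['pixels']);print(f['T_tool_cam'])
E
```

```text
pics
{'clock': 0.0, 'eef_pos': array([199.27199859, 591.81437946, 207.25155441]), 'tcp_rot': array([-3.14016738e+00,  2.09737967e-05,  2.81683169e+00]), 'contact_force': array([ 0.90540246, -0.49300657,  0.60035875]), 'opening': 0.9994534043521927}
scene [[604.26798556   0.         317.01715997]
 [  0.         604.26798556 239.69844338]
 [  0.           0.           1.        ]] [ 2.19935151  1.22622727 -0.44774118] [-391.09745914 -287.45569673 1220.19507534]
side [[435.77833069   0.         315.09609548]
 [  0.         435.77833069 236.82327713]
 [  0.           0.           1.        ]] [ 2.16423123 -0.609599    0.29956754] [-465.6840125   308.35649372  455.31797746]
[[ 5.82174720e-05 -9.58839027e-01 -2.83950202e-01  7.28113707e+01]
 [ 9.99999997e-01  4.14377438e-05  6.51006611e-05  1.33526355e+00]
 [-5.06547988e-05 -2.83950205e-01  9.58839026e-01 -1.65939814e+02]
 [ 0.00000000e+00  0.00000000e+00  0.00000000e+00  1.00000000e+00]]
```

View pics/scene0.png

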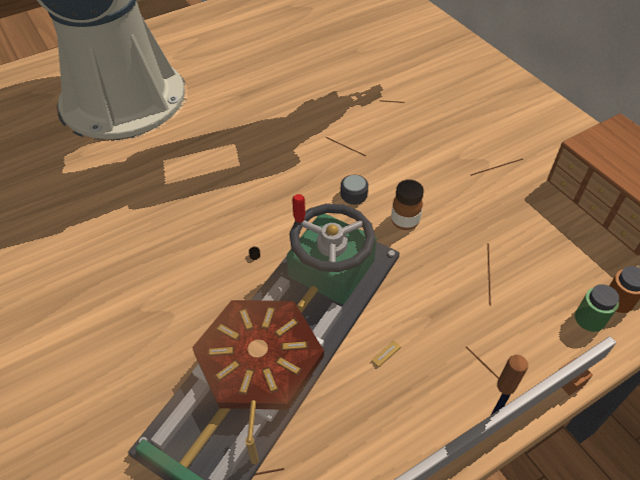

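View pics/side0.png

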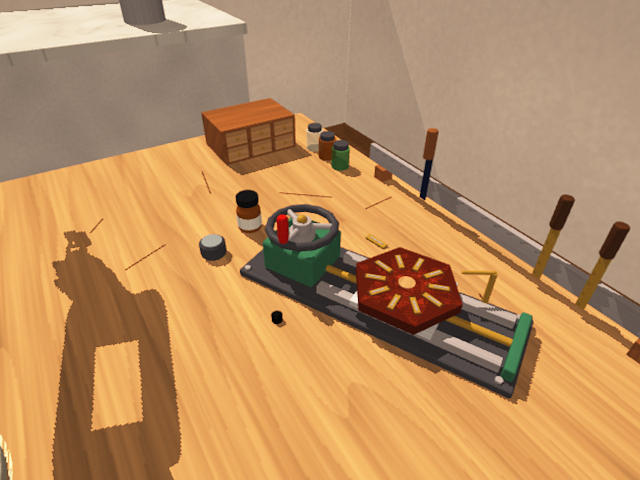

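The scene view shows the red handle at about (299,208), the hub cap at (333,230), the loupe at (354,189), the jar at (407,205), the button at (254,253) and the pan at (258,350). In the side view the handle is at (283,229) and the cap at (302,219).

```bash
cat > h.py <<'E'
import cv2,numpy as np
from rig import *
def P(f):
    R=cv2.Rodrigues(np.array(f['rvec'],float))[0];return np.array(f['camera_matrix'])@np.c_[R,np.ravel(f['tvec'])]
def tri(fs,ps):
    X=cv2.triangulatePoints(P(fs[0]),P(fs[1]),np.float64(ps[0]).reshape(2,1),np.float64(ps[1]).reshape(2,1)).ravel();return X[:3]/X[3]
def plane(f,p,z):
    M=P(f);H=np.c_[M[:,:2],M[:,2]*z+M[:,3]];X=np.linalg.solve(H,[*p,1]);return X[:2]/X[2]
def blob(f,lo,hi,near,r=40):
    h=cv2.cvtColor(f['pixels'],cv2.COLOR_BGR2HSV);m=cv2.inRange(h,lo,hi)
    w=np.zeros_like(m);cv2.circle(w,near,r,255,-1);m&=w
    n,l,s,c=cv2.connectedComponentsWithStats(m);i=1+np.argmax(s[1:,4]);ys,xs=np.where(l==i)
    return c[i],s[i],np.c_[xs,ys]
RED=((0,200,90),(6,255,255)),((0,200,90),(6,255,255))
E
python3 - <<'E'
from h import *
fs=[grab_frame('scene'),grab_frame('side')]
a=[blob(f,(0,210,60),(5,255,255),n,30) for f,n in zip(fs,[(299,208),(283,229)])]
print([x[1] for x in a]);H=tri(fs,[x[0] for x in a]);print('handle c',H)
b=[blob(f,(14,90,80),(30,255,255),n,9) for f,n in zip(fs,[(333,230),(302,219)])]
print([(x[0],x[1]) for x in b]);C=tri(fs,[x[0] for x in b]);print('cap',C,np.linalg.norm((H-C)[:2]))
for f,x,c in zip(fs,a,b):print(plane(f,x[0],122),plane(f,c[0],113))
for n,p,q,z in(('loupe',(354,183),(213,242),30),('jar',(409,187),(247,199),75),('button',(254,251),(277,316),10),('pan',(258,349),(407,283),62),('shoe',(386,354),(376,241),3),('pointer',(252,405),(494,272),83)):
    print(n,tri(fs,(p,q)),plane(fs[0],p,z))
E
```

```text
[array([303, 203,   1,   6,   6], dtype=int32), array([276, 214,  12,  30, 276], dtype=int32)]
handle c [545.554595   101.85785281 122.94585666]
[(array([331.79807692, 229.59615385]), array([326, 224,  12,  12, 104], dtype=int32)), (array([302.29661017, 216.71186441]), array([296, 212,  15,  12, 118], dtype=int32))]
cap [595.14865306 120.18474291 111.26538656] 52.871972685732416
[542.90986225 104.34923679] [596.43521271 119.31526546]
[546.16234815  97.02740973] [593.94218531 118.28019121]
loupe [473.04174177 241.81858514  29.80476251] [471.5257904  243.52412463]
jar [561.96194718 283.97780961  72.6869323 ] [560.45217094 286.17012812]
button [497.18983616  36.89449903  10.26092597] [496.13197312  38.01630115]
pan [679.92255995 -48.16144601  58.92783649] [681.03693409 -47.82866387]
shoe [751.51632362 111.802624     2.33926322] [751.57299799 111.93011794]
pointer [ 767.83095431 -106.28719243  102.74412968] [754.47211971 -92.79748831]
```

```bash
cat >> h.py <<'E'
def red(f,near,r=45):
    g=dict(f);b,gg,rr=[f['pixels'][...,i].astype(int) for i in range(3)]
    m=((rr>60)&(gg<0.25*rr)&(b<0.25*rr)).astype(np.uint8)
    w=np.zeros_like(m);cv2.circle(w,near,r,1,-1);m&=w
    n,l,s,c=cv2.connectedComponentsWithStats(m);i=1+np.argmax(s[1:,4]);return c[i],s[i]
E
python3 - <<'E'
from h import *
fs=[grab_frame('scene'),grab_frame('side')]
a=[red(f,n) for f,n in zip(fs,[(299,208),(283,229)])]
print(a);H=tri(fs,[x[0] for x in a]);A=np.array([595.2,118.8]);d=H[:2]-A
print(H,[plane(f,x[0],122) for f,x in zip(fs,a)],np.linalg.norm(d),np.degrees(np.arctan2(d[1],d[0])))
for deg in(45,30,25):
    t=np.arctan2(d[1],d[0])+np.radians(deg);print(deg,A+55*np.array([np.cos(t),np.sin(t)]))
E
```

```text
[(array([298.33936652, 206.99547511]), array([293, 195,  12,  27, 221], dtype=int32)), (array([282.22535211, 228.11971831]), array([276, 214,  12,  30, 284], dtype=int32))]
[544.43363973  95.55423336 124.56785979] [array([541.84664572,  97.23628548]), array([545.98790603,  96.95848481])] 55.835374106539106 -155.39709624393754
45 [576.03115001  67.24851903]
30 [563.34180765  73.9663566 ]
25 [559.5555282   76.91358657]
```

```bash
python3 -m jog '[{"z":-0.5,"spin":-0.11,"grip":1},{"x":-2,"y":-3,"spin":-0.11,"grip":1},{"x":-2,"y":-3,"spin":-0.105,"grip":1},{"x":-2,"y":-3,"grip":1},{"x":-2,"y":-3,"grip":1},{"x":-2,"y":-3,"grip":1},{"x":-2,"y":-3,"grip":1},{"x":-2,"y":-3,"grip":1},{"x":-2,"y":-3,"grip":1},{"x":-2,"y":-3,"grip":1},{"x":-2,"y":-3,"grip":1},{"x":-2,"y":-3,"grip":1},{"x":-2,"y":-3,"grip":1},{"x":-2,"y":-3,"grip":1},{"x":-2,"y":-3,"grip":1},{"x":-2,"y":-3,"grip":1},{"x":-2,"y":-3,"grip":1},{"x":-2,"y":-3,"grip":1},{"grip":1},{"grip":1}]' 30
```

```text
schema error: expected keys x, y, z, spin, grip
```

```bash
python3 -m jog '[{"x":0,"y":0,"z":0,"spin":-0.11,"grip":1},{"x":0,"y":0,"z":0,"spin":-0.11,"grip":1},{"x":0,"y":0,"z":0,"spin":-0.105,"grip":1},{"x":-2.2,"y":-3.1,"z":0,"spin":0,"grip":1},{"x":-2.2,"y":-3.1,"z":0,"spin":0,"grip":1},{"x":-2.2,"y":-3.1,"z":0,"spin":0,"grip":1},{"x":-2.2,"y":-3.1,"z":0,"spin":0,"grip":1},{"x":-2.2,"y":-3.1,"z":0,"spin":0,"grip":1},{"x":-2.2,"y":-3.1,"z":0,"spin":0,"grip":1},{"x":-2.2,"y":-3.1,"z":0,"spin":0,"grip":1},{"x":-2.2,"y":-3.1,"z":0,"spin":0,"grip":1},{"x":-2.2,"y":-3.1,"z":0,"spin":0,"grip":1},{"x":-2.2,"y":-3.1,"z":0,"spin":0,"grip":1},{"x":-2.2,"y":-3.1,"z":0,"spin":0,"grip":1},{"x":-2.2,"y":-3.1,"z":0,"spin":0,"grip":1},{"x":-2.2,"y":-3.1,"z":0,"spin":0,"grip":1},{"x":-2.2,"y":-3.1,"z":0,"spin":0,"grip":1},{"x":-2.2,"y":-3.1,"z":0,"spin":0,"grip":1},{"x":-2.2,"y":-3.1,"z":0,"spin":0,"grip":1},{"x":0,"y":0,"z":0,"spin":0,"grip":1}]' 30
```

```text
clock: 2.02
eef_pos: [555.1, 91.6, 208.2]
tcp_rot: [-3.14, 0.003, 3.139]
contact_force: [-0.6, -0.6, -0.9]
opening: -0.002
grasp_force: 0.0
```

```bash
python3 -m jog '[{"x":-2.1,"y":-2.5,"z":0,"spin":0,"grip":1},{"x":0,"y":0,"z":0,"spin":0,"grip":1},{"x":0,"y":0,"z":2,"spin":0,"grip":1},{"x":0,"y":0,"z":2,"spin":0,"grip":1},{"x":0,"y":0,"z":2,"spin":0,"grip":1},{"x":0,"y":0,"z":2,"spin":0,"grip":1},{"x":0,"y":0,"z":0.4,"spin":0,"grip":1},{"x":0,"y":0,"z":0,"spin":0,"grip":1},{"x":0,"y":0,"z":0,"spin":0,"grip":1}]'
python3 - <<'E'
from h import *
fs=[grab_frame('scene'),grab_frame('side')]
cv2.imwrite('pics/c1.png',np.hstack([cv2.resize(f['pixels'][y:y+160,x:x+160],(400,400)) for f,x,y in zip(fs,(250,140),(130,130))]))
print([red(f,n) for f,n in zip(fs,[(299,208),(283,229)])],sense()['eef_pos'])
E
```

```text
clock: 2.77
eef_pos: [572.8, 71.7, 124.6]
tcp_rot: [3.142, 0.0, -3.141]
contact_force: [0.8, 0.7, -0.8]
opening: 0.0
grasp_force: 0.0
[(array([301.64, 217.12]), array([297, 212,   8,  10,  25], dtype=int32)), (array([282.23674912, 228.07420495]), array([276, 214,  12,  30, 283], dtype=int32))] [573.49797713  71.68992516 125.39754497]
```

View pics/c1.png

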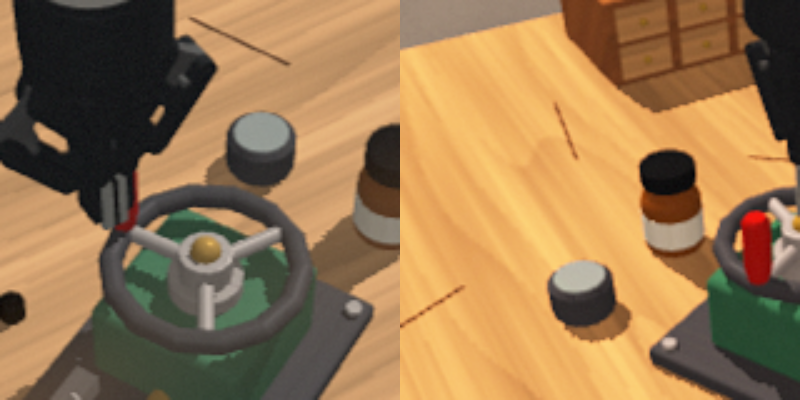

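The approach is good: in both crops the closed fingertips stand just behind the handle (scene crop about (118,200)). The handle has not moved in the side view.

Run:
```python
from h import *
A=np.array([595.2,118.8]);p0=np.array([573.,71.7]);ang=np.radians(245-7.5*np.arange(1,53))
W=A+54*np.c_[np.cos(ang),np.sin(ang)];p=p0.copy()
for i,w in enumerate(W):
    d=np.round((w-p)/10,2);p=p+d*10;print(i+1,round(245-7.5*(i+1),1),-d[0],d[1],w.round(0))
```

```text
1 237.5 0.68 0.16 [566.  73.]
2 230.0 0.57 0.41 [560.  77.]
3 222.5 0.51 0.49 [555.  82.]
4 215.0 0.44 0.55 [551.  88.]
5 207.5 0.37 0.61 [547.  94.]
6 200.0 0.28 0.64 [544. 100.]
7 192.5 0.2 0.68 [542. 107.]
8 185.0 0.11 0.7 [541. 114.]
9 177.5 0.01 0.71 [541. 121.]
10 170.0 -0.07 0.7 [542. 128.]
11 162.5 -0.17 0.68 [544. 135.]
12 155.0 -0.26 0.66 [546. 142.]
13 147.5 -0.34 0.62 [550. 148.]
14 140.0 -0.41 0.57 [554. 154.]
15 132.5 -0.49 0.51 [559. 159.]
16 125.0 -0.55 0.44 [564. 163.]
17 117.5 -0.61 0.37 [570. 167.]
18 110.0 -0.64 0.28 [577. 170.]
19 102.5 -0.68 0.2 [584. 172.]
20 95.0 -0.7 0.11 [590. 173.]
21 87.5 -0.71 0.01 [598. 173.]
22 80.0 -0.7 -0.07 [605. 172.]
23 72.5 -0.68 -0.17 [611. 170.]
24 65.0 -0.66 -0.26 [618. 168.]
25 57.5 -0.62 -0.34 [624. 164.]
26 50.0 -0.57 -0.41 [630. 160.]
27 42.5 -0.51 -0.49 [635. 155.]
28 35.0 -0.44 -0.55 [639. 150.]
29 27.5 -0.37 -0.61 [643. 144.]
30 20.0 -0.28 -0.64 [646. 137.]
31 12.5 -0.2 -0.68 [648. 130.]
32 5.0 -0.11 -0.7 [649. 124.]
33 -2.5 -0.01 -0.71 [649. 116.]
34 -10.0 0.07 -0.7 [648. 109.]
35 -17.5 0.17 -0.68 [647. 103.]
36 -25.0 0.26 -0.66 [644.  96.]
37 -32.5 0.34 -0.62 [641.  90.]
38 -40.0 0.41 -0.57 [637.  84.]
39 -47.5 0.49 -0.51 [632.  79.]
40 -55.0 0.55 -0.44 [626.  75.]
41 -62.5 0.61 -0.37 [620.  71.]
42 -70.0 0.64 -0.28 [614.  68.]
43 -77.5 0.68 -0.2 [607.  66.]
44 -85.0 0.7 -0.11 [600.  65.]
45 -92.5 0.71 -0.01 [593.  65.]
46 -100.0 0.7 0.07 [586.  66.]
47 -107.5 0.68 0.17 [579.  67.]
48 -115.0 0.66 0.26 [572.  70.]
49 -122.5 0.62 0.34 [566.  73.]
50 -130.0 0.57 0.41 [560.  77.]
51 -137.5 0.51 0.49 [555.  82.]
52 -145.0 0.44 0.55 [551.  88.]
```

```bash
python3 -m jog '[{"x":0.68,"y":0.16,"z":0,"spin":0,"grip":1},{"x":0.57,"y":0.41,"z":0,"spin":0,"grip":1},{"x":0.51,"y":0.49,"z":0,"spin":0,"grip":1},{"x":0.44,"y":0.55,"z":0,"spin":0,"grip":1},{"x":0.37,"y":0.61,"z":0,"spin":0,"grip":1},{"x":0.28,"y":0.64,"z":0,"spin":0,"grip":1},{"x":0.2,"y":0.68,"z":0,"spin":0,"grip":1},{"x":0.11,"y":0.7,"z":0,"spin":0,"grip":1},{"x":0,"y":0,"z":0,"spin":0,"grip":1},{"x":0,"y":0,"z":0,"spin":0,"grip":1}]'
python3 - <<'E'
from h import *
fs=[grab_frame('scene'),grab_frame('side')]
cv2.imwrite('pics/c2.png',np.hstack([cv2.resize(f['pixels'][y:y+160,x:x+160],(400,400)) for f,x,y in zip(fs,(250,200),(130,130))]))
a=[red(f,n,60) for f,n in zip(fs,[(310,200),(283,220)])];print(a);H=tri(fs,[x[0] for x in a]);d=H[:2]-[595.2,118.8]
print(H,np.hypot(*d),np.degrees(np.arctan2(*d[::-1])),sense()['eef_pos'])
E
```

```text
clock: 3.7
eef_pos: [541.0, 114.3, 124.0]
tcp_rot: [-3.142, 0.0, -3.14]
contact_force: [-0.4, 0.6, -1.8]
opening: 0.0
grasp_force: 0.0
[(array([298.29186603, 207.32057416]), array([293, 195,  12,  27, 209], dtype=int32)), (array([282.30215827, 228.46402878]), array([277, 215,  11,  29, 278], dtype=int32))]
[544.46697704  95.43054757 123.97879996] 55.856699915489514 -155.26750504287037 [541.08903693 113.78322877 123.94130221]
```

View pics/c2.png

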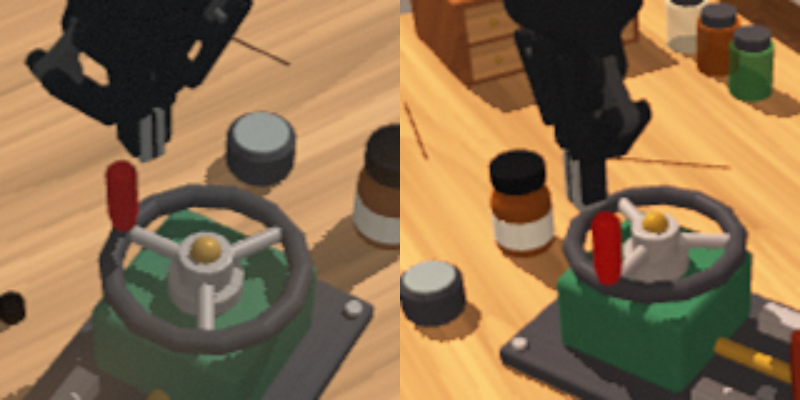

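The handle is unmoved, at side (282,228), and the fingertips now stand on its other side. They must have gone over the top, so I'll measure where the tips really are.

Run:
```python
from h import *
fs=[grab_frame('scene'),grab_frame('side')];s=sense();T=s['eef_pos']
print(tri(fs,[(310,193),(276.5,212)]),s['tcp_rot'],s['qpos'],T)
for f in fs:
    for dz in(0,19):
        q=P(f)@[*(T+[0,0,dz]),1];print(q[:2]/q[2])
cv2.imwrite('pics/c3.png',np.hstack([cv2.resize(f['pixels'][y:y+80,x:x+80],(400,400),interpolation=cv2.INTER_CUBIC) for f,x,y in zip(fs,(275,240),(145,165))]))
```

```text
[545.38642234 114.73453083 143.25995082] [-3.14147263e+00 -2.82333072e-05  3.14157133e+00] [ 2.04204090e-01  3.39393993e-01  1.86493834e+00 -1.38715677e-04
  9.37312311e-01 -1.36648880e+00] [541.07155332 113.54089235 123.9214543 ]
[307.81397353 201.26991987]
[307.49585267 192.14896582]
[274.36301673 222.68461814]
[273.66340885 212.64291261]
```

View pics/c3.png

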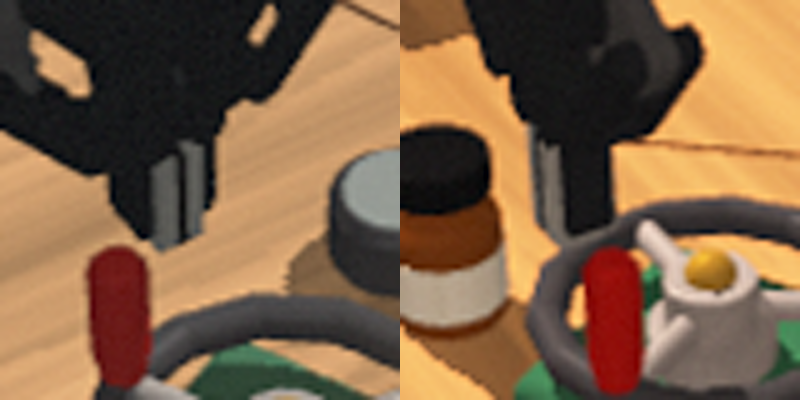

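The fingertips' lower edge, at scene (311,194) and side (275,214), triangulates to about 18 mm above the reported TCP. They passed over the handle without touching it. I'll go back up and round behind it, then down lower.

```bash
python3 -m jog '[{"x":0,"y":0,"z":-2,"spin":0,"grip":1},{"x":0,"y":0,"z":-2,"spin":0,"grip":1},{"x":0,"y":0,"z":0,"spin":0,"grip":1},{"x":-1.6,"y":-2.2,"z":0,"spin":0,"grip":1},{"x":-1.6,"y":-2.2,"z":0,"spin":0,"grip":1},{"x":0,"y":0,"z":0,"spin":0,"grip":1},{"x":0,"y":0,"z":2,"spin":0,"grip":1},{"x":0,"y":0,"z":2,"spin":0,"grip":1},{"x":0,"y":0,"z":1,"spin":0,"grip":1},{"x":0,"y":0,"z":0.8,"spin":0,"grip":1},{"x":0,"y":0,"z":0,"spin":0,"grip":1},{"x":0,"y":0,"z":0,"spin":0,"grip":1}]'
python3 - <<'E'
from h import *
fs=[grab_frame('scene'),grab_frame('side')]
cv2.imwrite('pics/c4.png',np.hstack([cv2.resize(f['pixels'][y:y+100,x:x+100],(400,400),interpolation=cv2.INTER_CUBIC) for f,x,y in zip(fs,(265,240),(155,165))]))
print(red(fs[1],(283,229)))
E
```

```text
clock: 4.9
eef_pos: [572.9, 69.9, 106.0]
tcp_rot: [-3.142, -0.0, -3.141]
contact_force: [1.2, -0.1, -0.3]
opening: -0.002
grasp_force: 0.0
(array([282.2245614 , 228.21052632]), array([276, 214,  12,  30, 285], dtype=int32))
```

View pics/c4.png

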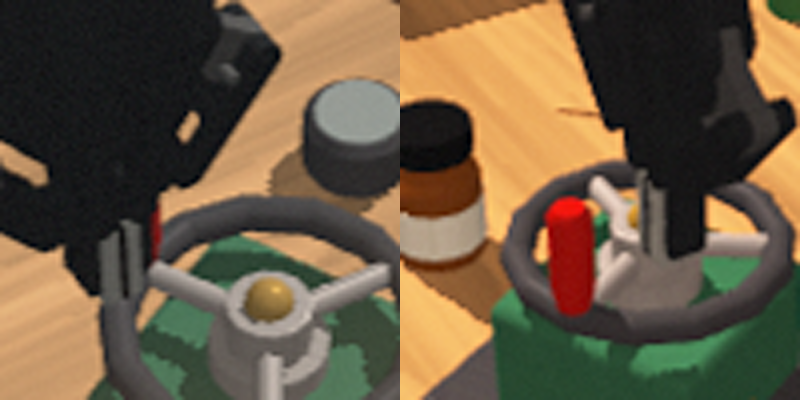

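The fingertips now reach below the handle's mid-height (scene tip about (296,229), side tip (307,229)), beside the untouched handle. I'll start pushing.

```bash
python3 -m jog '[{"x":0.68,"y":0.25,"z":0,"spin":0,"grip":1},{"x":0.57,"y":0.45,"z":0,"spin":0,"grip":1},{"x":0.51,"y":0.5,"z":0,"spin":0,"grip":1},{"x":0.44,"y":0.55,"z":0,"spin":0,"grip":1},{"x":0.37,"y":0.61,"z":0,"spin":0,"grip":1},{"x":0.28,"y":0.64,"z":0,"spin":0,"grip":1},{"x":0,"y":0,"z":0,"spin":0,"grip":1}]'
python3 - <<'E'
from h import *
fs=[grab_frame('scene'),grab_frame('side')]
a=[red(f,n,60) for f,n in zip(fs,[(310,200),(283,220)])];print([x[1] for x in a]);print(tri(fs,[(296,229.5),(307,229)]))
H=[plane(f,x[0],122)-[595.2,118.8] for f,x in zip(fs,a)]
print([(np.hypot(*d),np.degrees(np.arctan2(*d[::-1]))) for d in H],sense()['eef_pos'])
E
```

```text
clock: 5.58
eef_pos: [543.5, 101.1, 106.0]
tcp_rot: [3.141, -0.001, -3.141]
contact_force: [0.4, -0.7, -0.1]
opening: -0.001
grasp_force: 0.0
[array([308, 185,  10,  27, 149], dtype=int32), array([265, 208,  12,  28, 194], dtype=int32)]
[576.75829637  73.21163319 122.9582445 ]
[(np.float64(55.58118377062443), np.float64(174.37458850654508)), (np.float64(59.563244465608605), np.float64(179.7537387032145))] [543.90491757 100.48003094 105.87039566]
```

```bash
python3 -m jog '[{"x":0.2,"y":0.68,"z":0,"spin":0,"grip":1},{"x":0.11,"y":0.7,"z":0,"spin":0,"grip":1},{"x":0.01,"y":0.71,"z":0,"spin":0,"grip":1},{"x":-0.07,"y":0.7,"z":0,"spin":0,"grip":1},{"x":-0.17,"y":0.68,"z":0,"spin":0,"grip":1},{"x":-0.26,"y":0.66,"z":0,"spin":0,"grip":1},{"x":-0.34,"y":0.62,"z":0,"spin":0,"grip":1},{"x":-0.41,"y":0.57,"z":0,"spin":0,"grip":1},{"x":-0.49,"y":0.51,"z":0,"spin":0,"grip":1},{"x":-0.55,"y":0.44,"z":0,"spin":0,"grip":1},{"x":0,"y":0,"z":0,"spin":0,"grip":1}]'
python3 - <<'E'
from h import *
fs=[grab_frame('scene'),grab_frame('side')]
a=[red(f,n,70) for f,n in zip(fs,[(330,210),(295,215)])];print([x[1] for x in a])
H=[plane(f,x[0],122)-[595.2,118.8] for f,x in zip(fs,a)]
print([(np.hypot(*d),np.degrees(np.arctan2(*d[::-1]))) for d in H],sense()['eef_pos'])
E
```

```text
clock: 6.6
eef_pos: [565.4, 163.6, 105.9]
tcp_rot: [3.141, 0.001, -3.141]
contact_force: [-0.8, -0.5, -0.7]
opening: -0.005
grasp_force: 0.3
[array([355, 190,  12,   9,  48], dtype=int32), array([277, 185,   9,  27, 108], dtype=int32)]
[(np.float64(74.00634264034565), np.float64(112.74014569208656)), (np.float64(46.88574101612532), np.float64(107.92789143555038))] [565.00027641 163.09323333 106.05749887]
```

```bash
python3 -m jog '[{"x":-0.61,"y":0.37,"z":0,"spin":0,"grip":1},{"x":-0.64,"y":0.28,"z":0,"spin":0,"grip":1},{"x":-0.68,"y":0.2,"z":0,"spin":0,"grip":1},{"x":-0.7,"y":0.11,"z":0,"spin":0,"grip":1},{"x":-0.71,"y":0.01,"z":0,"spin":0,"grip":1},{"x":-0.7,"y":-0.07,"z":0,"spin":0,"grip":1},{"x":-0.68,"y":-0.17,"z":0,"spin":0,"grip":1},{"x":-0.66,"y":-0.26,"z":0,"spin":0,"grip":1},{"x":-0.62,"y":-0.34,"z":0,"spin":0,"grip":1},{"x":-0.57,"y":-0.41,"z":0,"spin":0,"grip":1},{"x":-0.51,"y":-0.49,"z":0,"spin":0,"grip":1},{"x":-0.44,"y":-0.55,"z":0,"spin":0,"grip":1},{"x":0,"y":0,"z":0,"spin":0,"grip":1}]'
python3 - <<'E'
from h import *
fs=[grab_frame('scene'),grab_frame('side')]
a=[red(f,n,70) for f,n in zip(fs,[(345,235),(310,215)])];print([x[1] for x in a])
H=[plane(f,x[0],122)-[595.2,118.8] for f,x in zip(fs,a)]
print([(np.hypot(*d),np.degrees(np.arctan2(*d[::-1]))) for d in H],sense()['eef_pos'])
E
```

```text
clock: 7.78
eef_pos: [641.2, 148.4, 106.2]
tcp_rot: [3.142, 0.002, 3.141]
contact_force: [0.2, 0.6, -0.2]
opening: 0.002
grasp_force: 0.3Traceback (most recent call last):
  File "<stdin>", line 3, in <module>
  File "h.py", line 19, in red
    n,l,s,c=cv2.connectedComponentsWithStats(m);i=1+np.argmax(s[1:,4]);return c[i],s[i]
                                                    ~~~~~~~~~^^^^^^^^^
    return _wrapfunc(a, 'argmax', axis=axis, out=out, **kwds)
    return bound(*args, **kwds)
ValueError: attempt to get argmax of an empty sequence
```

```bash
python3 -m jog '[{"x":-0.37,"y":-0.61,"z":0,"spin":0,"grip":1},{"x":-0.28,"y":-0.64,"z":0,"spin":0,"grip":1},{"x":-0.2,"y":-0.68,"z":0,"spin":0,"grip":1},{"x":-0.11,"y":-0.7,"z":0,"spin":0,"grip":1},{"x":-0.01,"y":-0.71,"z":0,"spin":0,"grip":1},{"x":0.07,"y":-0.7,"z":0,"spin":0,"grip":1},{"x":0.17,"y":-0.68,"z":0,"spin":0,"grip":1},{"x":0.26,"y":-0.66,"z":0,"spin":0,"grip":1},{"x":0.34,"y":-0.62,"z":0,"spin":0,"grip":1},{"x":0,"y":0,"z":0,"spin":0,"grip":1}]'
python3 - <<'E'
from h import *
fs=[grab_frame('scene'),grab_frame('side')]
for f,n in zip(fs,[(325,250),(310,230)]):
  try:
    x=red(f,n,70);d=plane(f,x[0],122)-[595.2,118.8];print(x[1],np.hypot(*d),np.degrees(np.arctan2(*d[::-1])))
  except Exception: print('hidden')
cv2.imwrite('pics/c5.png',np.hstack([cv2.resize(f['pixels'][y:y+160,x:x+160],(400,400)) for f,x,y in zip(fs,(250,220),(150,130))]))
print(sense()['eef_pos'])
E
```

```text
clock: 8.72
eef_pos: [639.8, 87.7, 106.0]
tcp_rot: [-3.141, -0.001, 3.141]
contact_force: [0.4, -0.1, 0.5]
opening: 0.001
grasp_force: 0.2
hidden
[327 206  12  29 272] 52.499237097714925 -56.84650104676668
[639.89505785  88.59494325 105.89136772]
```

View pics/c5.png

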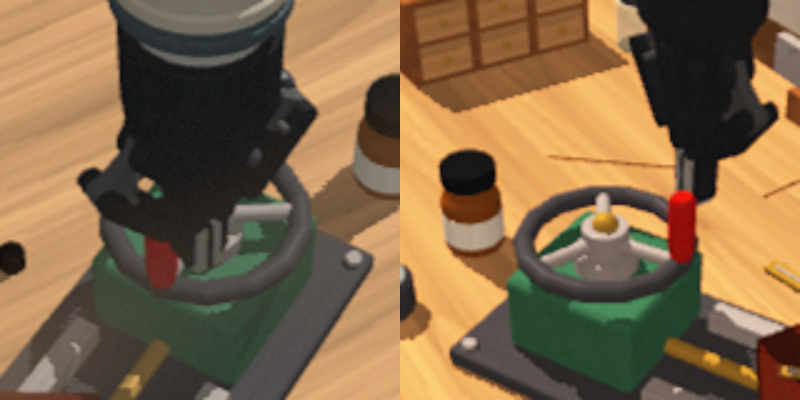

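The handle is at side (340,220), about -57°, pushed steadily ahead of the fingertips, so roughly 99° remain. I'll go on and stop short of the mark.

```bash
python3 -m jog '[{"x":0.41,"y":-0.57,"z":0,"spin":0,"grip":1},{"x":0.49,"y":-0.51,"z":0,"spin":0,"grip":1},{"x":0.55,"y":-0.44,"z":0,"spin":0,"grip":1},{"x":0.61,"y":-0.37,"z":0,"spin":0,"grip":1},{"x":0.64,"y":-0.28,"z":0,"spin":0,"grip":1},{"x":0.68,"y":-0.2,"z":0,"spin":0,"grip":1},{"x":0.7,"y":-0.11,"z":0,"spin":0,"grip":1},{"x":0.71,"y":-0.01,"z":0,"spin":0,"grip":1},{"x":0.7,"y":0.07,"z":0,"spin":0,"grip":1},{"x":0.68,"y":0.17,"z":0,"spin":0,"grip":1},{"x":0,"y":0,"z":0,"spin":0,"grip":1}]'
cat > m.py <<'E'
from h import *
for n,p,z in(('scene',(299,208),0),('side',(290,229),0)):
  f=grab_frame(n)
  try:
    x=red(f,p,60);d=plane(f,x[0],122)-[595.2,118.8];print(n,x[0],x[1],np.hypot(*d),np.degrees(np.arctan2(*d[::-1])))
  except Exception: print('hidden')
print(sense()['eef_pos'])
E
python3 m.py
```

```text
clock: 9.73
eef_pos: [576.8, 66.9, 105.8]
tcp_rot: [-3.141, -0.002, -3.141]
contact_force: [0.3, 0.5, 0.4]
opening: -0.001
grasp_force: 0.1
hidden
side [296.36727273 231.62545455] [291 218  11  29 275] 53.90786940685313 -130.53373652588104
[577.81243097  67.00619017 105.83283409]
```

```bash
python3 -m jog '[{"x":0.33,"y":0.13,"z":0,"spin":0,"grip":1},{"x":0.33,"y":0.13,"z":0,"spin":0,"grip":1},{"x":0.31,"y":0.17,"z":0,"spin":0,"grip":1},{"x":0.31,"y":0.17,"z":0,"spin":0,"grip":1},{"x":0,"y":0,"z":0,"spin":0,"grip":1},{"x":0,"y":0,"z":0,"spin":0,"grip":1}]';python3 m.py
```

```text
clock: 10.33
eef_pos: [565.7, 73.1, 105.9]
tcp_rot: [3.141, -0.001, -3.141]
contact_force: [0.3, 0.7, 0.1]
opening: 0.003
grasp_force: 0.3
scene [297.25  225.375] [295 224   5   3   8] 47.100784249330964 -121.27804582591963
side [288.49626866 230.57462687] [283 217  12  29 268] 54.626294013756784 -143.6403181372984
[565.7956722   72.9788275  105.86934227]
```

Side view: 12.4° remain.

```bash
python3 -m jog '[{"x":0.3,"y":0.19,"z":0,"spin":0,"grip":1},{"x":0.28,"y":0.22,"z":0,"spin":0,"grip":1},{"x":0.15,"y":0.13,"z":0,"spin":0,"grip":1},{"x":0,"y":0,"z":0,"spin":0,"grip":1},{"x":0,"y":0,"z":0,"spin":0,"grip":1}]';python3 m.py
```

```text
clock: 10.85
eef_pos: [558.5, 78.3, 106.0]
tcp_rot: [-3.142, -0.001, -3.141]
contact_force: [0.7, -0.6, -0.5]
opening: -0.003
grasp_force: 0.8
scene [302.19230769 215.73076923] [301 211   4  11  26] 44.14939685998511 -144.9833584240954
side [282.46953405 228.56989247] [277 214  12  30 279] 54.55158036156794 -154.99284497753592
[558.55460682  78.23911098 105.96338937]
```

About 1° remains: one small nudge, then back off and lift clear.

```bash
python3 -m jog '[{"x":0.07,"y":0.06,"z":0,"spin":0,"grip":1},{"x":0,"y":0,"z":0,"spin":0,"grip":1},{"x":0,"y":0,"z":0,"spin":0,"grip":1},{"x":-0.5,"y":-0.5,"z":0,"spin":0,"grip":1},{"x":-1,"y":-0.8,"z":0,"spin":0,"grip":1},{"x":0,"y":0,"z":0,"spin":0,"grip":1},{"x":0,"y":0,"z":-2,"spin":0,"grip":1},{"x":0,"y":0,"z":-3,"spin":0,"grip":1},{"x":0,"y":0,"z":-3,"spin":0,"grip":1},{"x":0,"y":0,"z":-3,"spin":0,"grip":1},{"x":2,"y":-3,"z":-2,"spin":0,"grip":1},{"x":3,"y":-2,"z":-2,"spin":0,"grip":1},{"x":3,"y":-2,"z":0,"spin":0,"grip":1},{"x":3,"y":-2,"z":0,"spin":0,"grip":1},{"x":3,"y":-2,"z":0,"spin":0,"grip":1},{"x":3,"y":-2,"z":0,"spin":0,"grip":1},{"x":0,"y":0,"z":0,"spin":0,"grip":1},{"x":0,"y":0,"z":0,"spin":0,"grip":1}]';python3 m.py
python3 - <<'E'
from h import *
cv2.imwrite('pics/end.png',grab_frame('scene')['pixels'])
E
```

```text
clock: 12.45
eef_pos: [402.2, -65.1, 256.3]
tcp_rot: [3.142, 0.001, 3.139]
contact_force: [0.2, 0.8, -0.5]
opening: 0.0
grasp_force: 0.0
scene [298.37442922 207.12328767] [293 195  12  27 219] 57.35601744797167 -157.82813987703673
side [282.25352113 228.11971831] [276 214  12  30 284] 53.81661352399597 -156.0292056964233
[403.95532624 -64.34612374 256.35503961]
```

View pics/end.png

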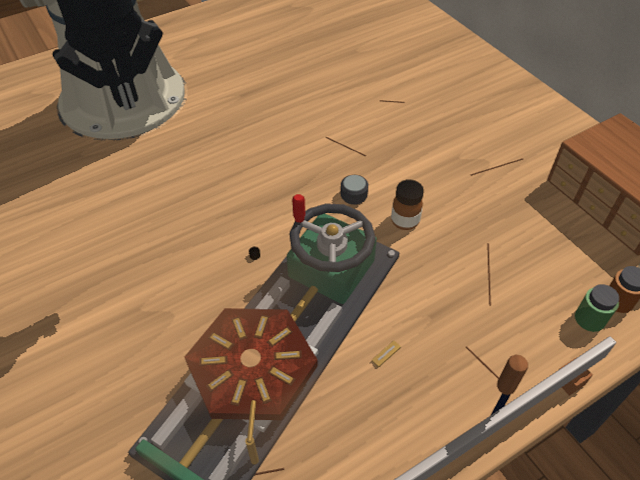

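The handle is back at scene (298.4,207.1) and side (282.25,228.12), the same as at the start to about 0.1 px. The pan centre has moved from (258,350) to (250,358), and the loose things are where they were.

```bash
python3 -c "
from rig import *
print(sign_off())"
```

```text
the job is handed in; nothing more can be done
None
```

The hand wheel went round one full clockwise turn: the handle is back where it started to about 0.1 px in both views, the pan has fed on, the loose things look unmoved, and the job was handed in at about 12.5 s (a first pass went over the handle without touching it).

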